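Sort the last two beads on the gauge pin, then tip the reject tray and hold it

TASK

Sort the two wooden beads lying loose on the table by the gauge pin of the round stand: the one whose hole goes over the pin stays there, pushed all the way down, and the one whose hole is too small goes into the white tray with the two other rejects. Then tip the tray by its rim until all three rejects have slid together into its near corner (the robot's side) on the side where the stand is, and finish while still holding the tray tilted like that, so that I can scoop them out. Leave the other things on the table where they are.

Things in the scene. Friction and masses are not known exactly. Their poses are not given: they have to be found in the camera images.
- tray: Open white wooden tray, loose, 185 (x) x 250 (y) mm outside, 55 mm high, walls 10 mm with a level rim, floor 8 mm, 0.3 to 0.55 kg. Origin: centre of its underside; z up, x away from the robot, y to its left (yaw within 0.2 rad). Beads slide on its smooth floor from 0.14 to 0.23 rad of tilt, along a wall from up to 0.3 rad. Pinch the rim anywhere from above, one finger inside.
- corner_left (a point): The tray's near left inside corner: the point on the tray's inner floor where the wall nearest the robot meets the wall on the robot's left (tray frame x -82.5, y +115, z 8 mm). The corner to use if the stand is at the robot's left (y above 0).
- corner_right (a point): The tray's near right inside corner, likewise (tray frame x -82.5, y -115, z 8 mm). The corner to use if the stand is at the robot's right (y below 0).
- bead_wide: Wooden bead, a short tube of pale wood, 40 mm outside diameter and 26 mm tall, 22 g, with a 22 mm hole: it passes over the 17 mm pin. Starts upright on the table, at the left or the right, off the near corners of the tray. Origin: centre of its underside; z is the axis of its hole, upright at the start.
- bead_narrow: Wooden bead, a short tube of pale wood, 40 mm outside diameter and 26 mm tall, 22 g, with a 12 mm hole: too small for the 17 mm pin. Starts upright on the table, on the other side from bead_wide; outside it looks just the same. Origin: centre of its underside; z is the axis of its hole, upright at the start.
- bead_in_1: Wooden bead, a short tube of pale wood, 40 mm outside diameter and 26 mm tall, 22 g, with a 12 mm hole, already a reject: starts on the tray's floor, a little beyond its middle. Origin: centre of its underside; z is the axis of its hole, upright at the start.
- bead_in_2: Wooden bead, a short tube of pale wood, 40 mm outside diameter and 26 mm tall, 22 g, with a 12 mm hole, already a reject: starts on the tray's floor, a little beyond its middle. Origin: centre of its underside; z is the axis of its hole, upright at the start.
- pin_seat (a point): Foot of the pin of the round wooden stand, on the pin's axis, 20 mm above the table. The stand, left or right of the tray, is a disc 100 mm across and 14 mm high, fixed to the table, with a collar 30 mm across whose top is this seat; the upright pin, 17 mm thick, rises 45 mm above it (its last 6 mm taper to 10 mm).
- cup: Bystander, loose, to be left alone: paper cup, 80 mm across the rim, 95 mm tall. Origin: centre of its underside.
- jar: Bystander, loose, to be left alone: lidded jar, 64 mm across, 55 mm tall. Origin: centre of its underside.
- egg_half: Bystander, loose, to be left alone: brown half egg lying dome up, 72 mm across, 38 mm tall. Origin: centre of its underside.
- paint_bottle: Bystander, loose, to be left alone: small amber paint bottle, 38 mm across, 95 mm tall. Origin: centre of its underside.
- tin: Bystander, loose, to be left alone: round metal tin, 72 mm across, 50 mm tall. Origin: centre of its underside.
- brush: Bystander, loose, to be left alone: paint brush, 170 mm long, lying between the robot and the tray. Origin: centre of its underside.
- sponge: Bystander, loose, to be left alone: sponge block, 60 x 90 x 22 mm, lying beyond the tray. Origin: centre of its underside.

How it is judged:
By the outcome, as a careful person would: the job done as asked, in the order asked, and still so for the second after the job is handed in, while the arm keeps its last pose, push and grip.
It also fails if it takes over 67 s, if anything falls off the work surface, if the arm or the gripper's body presses on something with over 40 N, if the wrist force passes 120 N, or if a joint passes its speed limit or range.

ROBOT

A 6-joint arm with a two-finger parallel gripper is mounted at the origin on the work surface. World frame = base frame: x ahead of the robot, y to its left, z up, the work surface at z = 0. Lengths are in m, angles in rad, forces in N, time in s.
With the tool pointing down it reaches from about 0.375 to 0.9 m from the base axis. Payload 3.1 kg.
Tool frame: the origin (TCP) lies on the centre line of the jaws, within the pads' length; the fingertips stand ahead of it and the grasp point (between the pads) lies 3 mm ahead of it (robot.tip_reach is the z of the fingertips in the tool frame, in m); z points along the fingers, y is the line along which they close (so a half turn about z gives the same grasp; the last joint's range is limited). The gripper opens to 87 mm and grips with 3 to 60 N. Pads are 19 mm wide; open, the fingers measure 117 mm over their backs; the gripper's body (75 mm by 190 mm) begins 51 mm behind the grasp point.
Start: joints at [-1.415, 0.527, 1.433, -0, 1.181, -0.178], TCP at [0.205, -0.59, 0.245] pointing down, gripper open.
Joint ranges: [-3.08, 3.08], [-0.75, 2.2], [0.22, 2.44], [-1.43, 4.57], [0, 2.65], [-2.85, 2.85]. Speed limits (rad/s): [2.79, 2.79, 3.14, 3.14, 3.14, 3.14].

INTERFACE

Orientations are given as a unit quaternion [x, y, z, w].
In Python, from rig import sensors, eyes, ticket, robot gives the robot as it stands.
- The arm moves only by the tool drive_tool, never from a script. Its argument "deltas" is a list that holds one entry, the list of rows, each a list of 6 numbers: the shift along the tool's x, y, z in mm, then the turn, a rotation vector about the tool's x, y, z in rad. A call has 1 to 8 rows; each row shifts and turns the commanded pose from where the row before left it, along the tool's axes as they then stand; what a row does not reach is not made up. A row lasts 1/12 s, in which the tool goes at most 41.7 mm and 7.16 degrees, less where a joint would pass 70% of its speed; a pose out of reach is approached as far as the arm can. A call is refused whole if a number of a shift passes 41.7 or a number of a turn 0.125, either way. A call with a gripper value outside its range is refused whole. "gripper" is the opening in per cent of the stroke, from 0 (shut) to 100 (fully open), set as the call begins (left out, the last holds). The fingers move at their own pace and stop on an object; "squeeze" is the grip in N (left out, the last holds). Time passes only in rows, so rows that do not move let the fingers close. It gives the time, the measured TCP pose, the force, the opening and the grip force at its end, in the units of the state.
- sensors.get_obs(): the state, without advancing time (a new reading comes with each control period).
- eyes.camera(name): name is "scene" or "side" or "wrist"; returns a dict with "img" (420x560x3 uint8, red, green, blue), "fov_y" (degrees; the focal length in pixels is half the picture's height over the tangent of half this angle, whatever the lens; pixels are square), "cx", "cy" (the principal point, pixels), "xyz" and "attitude" of the camera in the world; the wrist camera has in their place "hand_eye" (4x4, takes a point from camera to tool coordinates, whose origin is the TCP and whose axes are the flange's). Camera axes: x right, y up, looking along -z (the intrinsics and any distortion apply to the point x, -y, -z); pixel columns grow to the right and rows downward; lengths in m; the calibration is good to about 2 mm. A picture is of the moment at which its call begins: read the wrist's pose just before it. There is no depth.
- ticket.hand_in(): hands the job in; it is judged then, once.
The state is a dict: "time": time; "q": joint angles; "joint_velocities": joint speeds; "joint_torque": joint torques, N m; "position": TCP position; "tool_rot": TCP orientation; "ft_force": force on the tool from outside, world axes, zero at the start; "moment": the same for the moment, N m; "grip_width": finger opening in m; "grip_force": force on a finger pad.
Only numpy, scipy, OpenCV 4.12 (cv2) and the standard library are available. Lean on these libraries where they do the work, as an engineer would, in place of code of your own. Each camera call takes 0.05 s, during which the arm holds its last target. There are 200 camera calls.

## Working session

There is one attempt and no reset: what is moved stays moved. The work goes in short steps, Python scripts to look and compute and a tool call to move; the robot and the scene stay as the last step left them, time stands still between calls to the robot, and variables do not carry over. Pictures are saved under pics/ and viewed, at most 10 in all, crops included, and the job is handed in when it is done.

Besides the shell and the picture viewer there is one more tool, called as a command line: name --argument value ..., lists and objects as JSON in quotes. drive_tool: Moves the arm, as the interface text tells. Its arguments: {"type":"object","properties":{"deltas":{"type":"array"},"gripper":{"type":"number"},"squeeze":{"type":"number"}},"required":["deltas"]}

```bash
ls; mkdir -p pics
python3 - <<'E'
from rig import sensors, eyes, ticket, robot
import cv2,numpy as np
o=sensors.get_obs();print(o, robot.tip_reach)
ims=[]
for n in ["scene","side","wrist"]:
    c=eyes.camera(n);cv2.imwrite(f"pics/{n}0.png",c["img"][:,:,::-1]);ims.append(c["img"])
    print(n,{k:v for k,v in c.items() if k!="img"})
E
```

```text
pics
{'time': 0.0, 'q': array([-1.41450343e+00,  5.28476395e-01,  1.43390384e+00, -4.41359550e-06,
        1.18138147e+00, -1.78474079e-01]), 'joint_velocities': array([ 0.00151461, -0.00097281, -0.00030184, -0.00139818, -0.00034411,
        0.00072432]), 'joint_torque': array([ 1.08555818e-03, -4.40039599e+01, -1.76593137e+01,  6.32715784e-02,
        5.82675543e-02, -1.58109542e-04]), 'position': array([ 0.20527701, -0.58960313,  0.24356481]), 'tool_rot': array([ 9.86023340e-01,  1.66603709e-01,  9.98719576e-06, -1.08447751e-03]), 'ft_force': array([0.79958549, 0.04479657, 0.5357771 ]), 'moment': array([-0.05005646,  0.01868083, -0.01918854]), 'grip_force': 0.0, 'grip_width': 0.08686142107251521} 0.022
scene {'fov_y': 47.49225640139934, 'cx': 280.3580779704129, 'cy': 211.76744902421723, 'xyz': array([1.73452019, 0.20465923, 0.80602642]), 'attitude': array([0.31382948, 0.36032361, 0.67648925, 0.56039294])}
side {'fov_y': 50.276972945280214, 'cx': 280.1833815601035, 'cy': 212.2076018693206, 'xyz': array([0.05646964, 0.63583746, 0.82940884]), 'attitude': array([-0.13527174,  0.37026505,  0.86781308, -0.30249926])}
wrist {'fov_y': 63.083879440442516, 'cx': 283.8696150000402, 'cy': 212.69020084708015, 'hand_eye': array([[-1.31057006e-03,  9.58870027e-01,  2.83842480e-01,
         7.83343285e-02],
       [ 9.99999138e-01,  1.28104729e-03,  2.89636268e-04,
        -4.45746489e-04],
       [-8.58921038e-05,  2.83842615e-01, -9.58870879e-01,
        -1.40715444e-01],
       [ 0.00000000e+00,  0.00000000e+00,  0.00000000e+00,
         1.00000000e+00]])}
```

View pics/scene0.png

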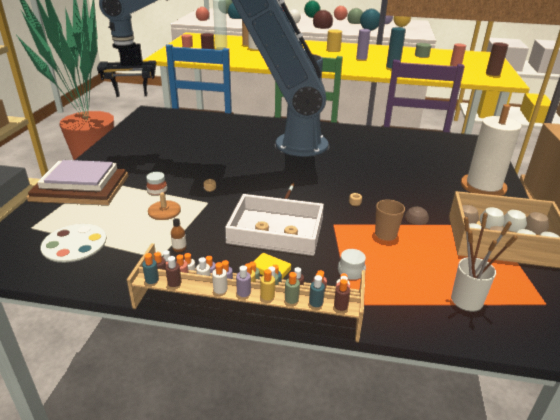

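View pics/side0.png

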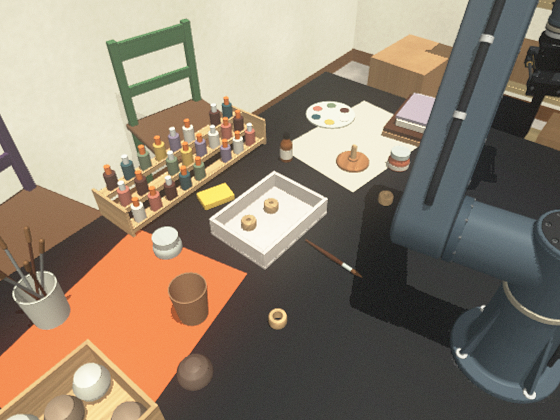

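The stand is at the robot's right (scene px 164,208), so corner_right is the one to use. The loose beads are at scene (209,185) and (355,199), and the latter seems to have the wide hole (side px 278,319). The tray is centred near scene (277,222).

```bash
cat > h.py <<'E'
from rig import sensors, eyes, ticket, robot
import cv2,numpy as np
from scipy.spatial.transform import Rotation as R
def cam(n,save=None):
    o=sensors.get_obs(); c=eyes.camera(n)
    if n=="wrist":
        T=np.eye(4);T[:3,:3]=R.from_quat(o["tool_rot"]).as_matrix();T[:3,3]=o["position"]
        c["T"]=T@c["hand_eye"]
    else:
        T=np.eye(4);T[:3,:3]=R.from_quat(c["attitude"]).as_matrix();T[:3,3]=c["xyz"];c["T"]=T
    c["f"]=210/np.tan(np.radians(c["fov_y"]/2))
    if save: cv2.imwrite(f"pics/{save}.png",c["img"][:,:,::-1])
    return c
def ray(c,u,v,z):
    d=c["T"][:3,:3]@np.array([(u-c["cx"])/c["f"],-(v-c["cy"])/c["f"],-1]);p=c["T"][:3,3]
    return p+d*(z-p[2])/d[2]
def proj(c,P):
    q=np.linalg.inv(c["T"])@np.append(P,1);return c["cx"]-c["f"]*q[0]/q[2],c["cy"]+c["f"]*q[1]/q[2]
def tri(c1,u1,c2,u2):
    A=[];b=[]
    for c,u in((c1,u1),(c2,u2)):
        p=c["T"][:3,3];d=ray(c,*u,0)-p;d/=np.linalg.norm(d);M=np.eye(3)-np.outer(d,d);A.append(M);b.append(M@p)
    return np.linalg.lstsq(np.vstack(A),np.hstack(b),rcond=None)[0]
def toolgo(x,y,z):  # shift in tool axes, mm
    o=sensors.get_obs();return 1000*R.from_quat(o["tool_rot"]).as_matrix().T@(np.array([x,y,z])-o["position"])
E
python3 - <<'E'
from h import *
np.set_printoptions(precision=3,suppress=True)
s=cam("scene");d=cam("side")
for n,a,b in [("beadR",(209,185),(386,198)),("beadL",(355,199),(278,319)),("pintip",(163,193),(354,146)),("jar_lid",(156,178),(400,150)),("in1",(262,226),(271,205)),("in2",(290,230),(249,222)),("bottle",(178,222),(286,138)),("brush",(291,188),(345,267))]:
    print(n,tri(s,a,d,b),ray(s,*a,.013)[:2],ray(d,*b,.013)[:2])
for n,a in [("nearR",(240,198)),("nearL",(324,204)),("farL",(313,238)),("farR",(228,225))]: print(n,ray(s,*a,.055))
for n,a in [("nearR",(327,206)),("nearL",(265,252)),("farL",(211,222)),("farR",(277,175))]: print(n,ray(d,*a,.055))
S=cv2.resize(s["img"][150:290,140:380],None,fx=3,fy=3,interpolation=2)
D=cv2.resize(d["img"][120:345,200:430],None,fx=2.6,fy=2.6,interpolation=2)
cv2.imwrite("pics/S.png",S[:,:,::-1]);cv2.imwrite("pics/D.png",D[:,:,::-1])
E
```

```text
beadR [ 0.409 -0.255  0.01 ] [ 0.413 -0.255] [ 0.408 -0.25 ]
beadL [0.399 0.229 0.011] [0.402 0.228] [0.399 0.23 ]
pintip [ 0.573 -0.345  0.062] [ 0.494 -0.383] [ 0.606 -0.405]
jar_lid [ 0.463 -0.417  0.05 ] [ 0.405 -0.444] [ 0.483 -0.474]
in1 [ 0.629 -0.028  0.024] [ 0.612 -0.033] [ 0.637 -0.035]
in2 [0.633 0.055 0.024] [0.615 0.051] [0.641 0.05 ]
bottle [ 0.739 -0.233  0.082] [ 0.642 -0.278] [ 0.801 -0.309]
brush [0.367 0.016 0.007] [0.375 0.016] [0.364 0.023]
nearR [ 0.539 -0.116  0.055]
nearL [0.521 0.137 0.055]
farL [0.699 0.125 0.055]
farR [ 0.686 -0.113  0.055]
nearR [ 0.493 -0.086  0.055]
nearL [0.517 0.131 0.055]
farL [0.684 0.138 0.055]
farR [ 0.672 -0.105  0.055]
```

View pics/S.png

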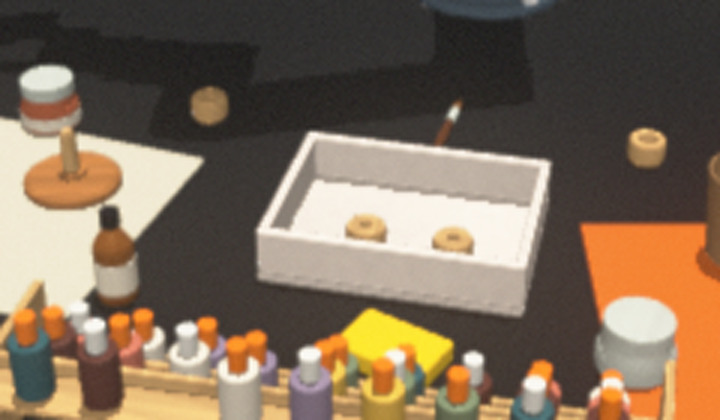

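View pics/D.png

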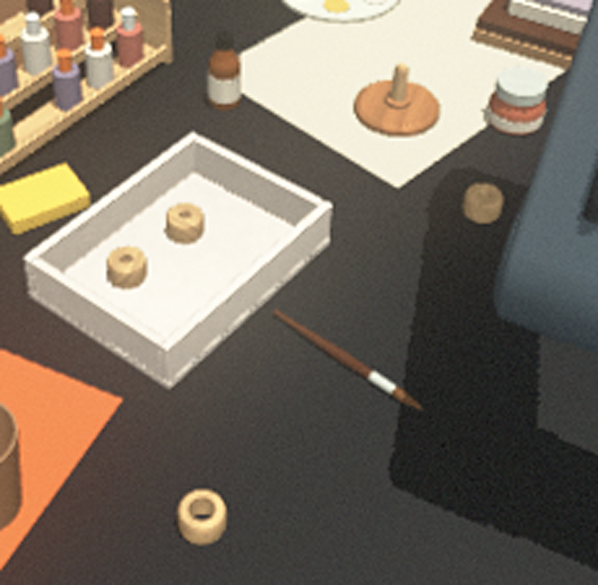

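The left bead's hole is visibly wide, so the left bead is bead_wide and the right one is narrow. I'll go above the right bead first.

drive_tool --deltas '[[[25.3,-20.8,8.3,0,0,0],[25.3,-20.8,8.3,0,0,0],[25.3,-20.8,8.3,0,0,0],[25.3,-20.8,8.3,0,0,0],[25.3,-20.8,8.3,0,0,0],[25.3,-20.8,8.3,0,0,0],[25.3,-20.8,8.3,0,0,0],[25.3,-20.8,8.3,0,0,0]]]'

```text
time: 0.92
position: [0.3425, -0.3653, 0.1779]
tool_rot: [0.986, 0.166, 0.0, 0.0]
ft_force: [-0.2, -0.4, 0.5]
grip_width: 0.087
grip_force: 0.0
```

drive_tool --deltas '[[[25.3,-20.8,8.3,0,0,0],[25.3,-20.8,8.3,0,0,0],[25.3,-20.8,8.3,0,0,0],[25.3,-20.8,8.3,0,0,0],[0,0,0,0,0,0.112],[0,0,0,0,0,0.112],[0,0,0,0,0,0.112],[0,0,0,0,0,0]]]'

```text
time: 1.58
position: [0.4105, -0.2545, 0.1449]
tool_rot: [1.0, -0.001, 0.0, 0.0]
ft_force: [0.3, -0.2, 0.5]
grip_width: 0.0867
grip_force: 0.0
```

Run:
```python
from h import *
np.set_printoptions(precision=3,suppress=True)
w=cam("wrist","w1");d=cam("side","d1");s=cam("scene","s1");o=sensors.get_obs();print(o["time"],o["position"],R.from_quat(o["tool_rot"]).as_matrix()[:,0],o["q"])
print(proj(w,[.409,-.255,.026]))
W=w["img"];S=cv2.resize(s["img"][150:290,140:380],(480,280),interpolation=2);D=cv2.resize(d["img"][130:345,200:430],(300,280),interpolation=2)
im=np.zeros((300,790,3),np.uint8);im[:280,:480]=S;im[:280,485:785]=D
cv2.imwrite("pics/SD1.png",im[:,:,::-1])
```

```text
1.7333 [ 0.41  -0.255  0.145] [1.    0.001 0.   ] [-0.788  0.499  1.879 -0.     0.763  0.782]
(np.float64(285.19034060834593), np.float64(216.08578138882146))
```

View pics/w1.png

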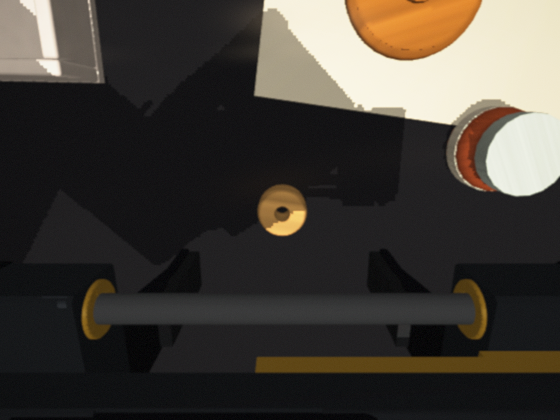

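The wrist view shows the right bead with a narrow hole at px (282,210). The tray's near-right corner is around (100,82), with the stand at top right.

```bash
cat >> h.py <<'E'
def beadblob(c,p,r=45):
    h=cv2.cvtColor(c["img"],cv2.COLOR_RGB2HSV);m=((h[...,0]<28)&(h[...,0]>8)&(h[...,1]>60)&(h[...,2]>70)).astype(np.uint8)
    k=np.zeros_like(m);cv2.circle(k,(int(p[0]),int(p[1])),r,1,-1);m&=k
    cs=cv2.findContours(m,0,2)[0];c0=max(cs,key=cv2.contourArea);return cv2.minEnclosingCircle(c0)
E
cat > m.py <<'E'
from h import *
np.set_printoptions(precision=4,suppress=True)
import cv2
w=cam("wrist")
(b,r)=beadblob(w,(282,210));print(b,r,"bead",ray(w,*b,.02))
s=cam("scene");d=cam("side")
# tray: white mask in side, quad of hull
for n,c in(("scene",s),("side",d)):
    h=cv2.cvtColor(c["img"],cv2.COLOR_RGB2HSV);m=((h[...,1]<45)&(h[...,2]>95)).astype(np.uint8)
    k=np.zeros_like(m);u,v=proj(c,[.6,.01,.03]);cv2.circle(k,(int(u),int(v)),75,1,-1);m&=k
    m=cv2.morphologyEx(m,cv2.MORPH_OPEN,np.ones((3,3)))
    c0=max(cv2.findContours(m,0,2)[0],key=cv2.contourArea);hu=cv2.convexHull(c0)
    p=cv2.approxPolyDP(hu,3,True)[:,0];print(n,[(q.tolist(),ray(c,*q,.055)[:2].round(3).tolist(),ray(c,*q,.0)[:2].round(3).tolist()) for q in p])
E
python3 m.py
```

```text
(281.5, 209.59803771972656) 25.99066925048828 bead [ 0.4122 -0.2524  0.02  ]
scene [([225, 225], [0.687, -0.121], [0.611, -0.145]), ([242, 194], [0.515, -0.116], [0.426, -0.139]), ([323, 203], [0.516, 0.133], [0.426, 0.128]), ([313, 254], [0.768, 0.133], [0.697, 0.128]), ([226, 243], [0.767, -0.096], [0.696, -0.118])]
side [([276, 171], [0.685, -0.117], [0.73, -0.17]), ([327, 197], [0.512, -0.114], [0.544, -0.167]), ([326, 213], [0.48, -0.063], [0.51, -0.112]), ([269, 266], [0.483, 0.157], [0.513, 0.123]), ([262, 268], [0.491, 0.171], [0.522, 0.138]), ([214, 235], [0.647, 0.165], [0.689, 0.131]), ([210, 218], [0.696, 0.129], [0.742, 0.093])]
```

drive_tool --deltas '[[[2,-2.5,30,0,0,0],[0,0,35,0,0,0],[0,0,35,0,0,0],[0,0,20,0,0,0],[0,0,0,0,0,0]]]'

```text
time: 2.3
position: [0.412, -0.2524, 0.0235]
tool_rot: [1.0, -0.0, -0.0, -0.0]
ft_force: [-0.0, -0.1, 0.4]
grip_width: 0.0874
grip_force: 0.0
```

drive_tool --deltas '[[[0,0,0,0,0,0],[0,0,0,0,0,0],[0,0,0,0,0,0],[0,0,0,0,0,0],[0,0,0,0,0,0],[0,0,0,0,0,0]]]' --gripper 20 --squeeze 12

```text
time: 2.8
position: [0.4122, -0.2524, 0.0252]
tool_rot: [1.0, -0.001, 0.0, 0.0]
ft_force: [0.2, 0.2, -0.4]
grip_width: 0.055
grip_force: 0.0
```

drive_tool --deltas '[[[0,0,0,0,0,0],[0,0,0,0,0,0],[0,0,0,0,0,0],[0,0,0,0,0,0],[0,0,0,0,0,0],[0,0,-25,0,0,0],[0,0,-35,0,0,0],[0,0,-35,0,0,0]]]'

```text
time: 3.47
position: [0.4112, -0.2515, 0.12]
tool_rot: [1.0, -0.001, -0.001, -0.001]
ft_force: [0.3, -0.5, -0.4]
grip_width: 0.0391
grip_force: 12.0
```

drive_tool --deltas '[[[0,0,-25,0,0,0],[23,-32,0,0,0,0],[23,-32,0,0,0,0],[23,-32,0,0,0,0],[23,-32,0,0,0,0],[23,-32,0,0,0,0],[24,-32,0,0,0,0],[0,0,0,0,0,0]]]'

```text
time: 4.13
position: [0.5552, -0.0552, 0.1452]
tool_rot: [1.0, 0.002, 0.002, -0.001]
ft_force: [-0.2, 0.2, -0.4]
grip_width: 0.0395
grip_force: 12.0
```

Run:
```python
from h import *
w=cam("wrist","w2");o=sensors.get_obs();print(o["time"],o["position"],o["grip_width"],o["grip_force"])
```

```text
4.1833 [ 0.5530273  -0.05736225  0.14487314] 0.039233162124989555 12.000465377932414
```

View pics/w2.png

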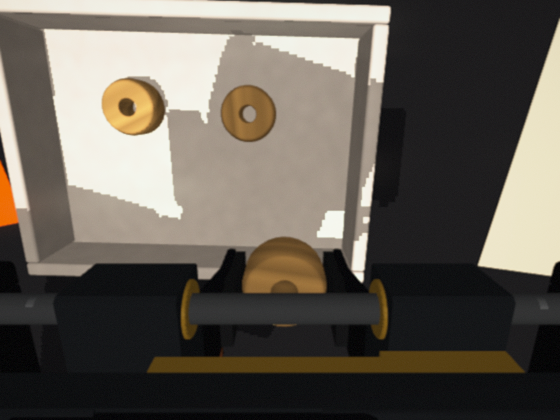

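The narrow bead is held. The tray rim's right edge runs from (390,8) to about (366,275), and the near floor edge is at about row 247.

Run:
```python
from h import *
np.set_printoptions(precision=4,suppress=True)
w=cam("wrist")
for n,p,z in [("farRout",(390,8),.055),("nearRout",(366,272),.055),("farRin",(373,24),.055),("floorNearR",(344,248),.008),("floorFarR",(357,38),.008),("floorFarL",(47,30),.008),("floorNearL",(75,241),.008),("nearLout",(28,273),.055),("in2",(126,107),.034),("in1",(248,114),.034)]: print(n,ray(w,*p,z))
print(sensors.get_obs()["position"])
```

```text
farRout [ 0.6908 -0.1197  0.055 ]
nearRout [ 0.5175 -0.1177  0.055 ]
farRin [ 0.6822 -0.1102  0.055 ]
floorNearR [ 0.5173 -0.1094  0.008 ]
floorFarR [ 0.6834 -0.1101  0.008 ]
floorFarL [0.6879 0.1169 0.008 ]
floorNearL [0.523  0.1243 0.008 ]
nearLout [0.5158 0.1328 0.055 ]
in2 [0.634  0.0545 0.034 ]
in1 [ 0.6295 -0.0312  0.034 ]
[ 0.5515 -0.0589  0.1446]
```

drive_tool --deltas '[[[-3,5,20,0,0,0],[0,0,30,0,0,0],[0,0,30,0,0,0],[0,0,20,0,0,0],[0,0,10,0,0,0],[0,0,0,0,0,0]]]'

```text
time: 4.73
position: [0.5462, -0.0663, 0.033]
tool_rot: [1.0, -0.002, -0.002, -0.001]
ft_force: [0.1, 0.2, -0.1]
grip_width: 0.0394
grip_force: 12.0
```

drive_tool --deltas '[[[0,0,0,0,0,0],[0,0,0,0,0,0],[0,0,0,0,0,0],[0,0,0,0,0,0],[0,0,-25,0,0,0],[0,0,-35,0,0,0],[0,0,-35,0,0,0],[0,0,-15,0,0,0]]]' --gripper 60

```text
time: 5.4
position: [0.5505, -0.0659, 0.1497]
tool_rot: [1.0, -0.0, 0.004, 0.001]
ft_force: [1.0, -0.2, 0.5]
grip_width: 0.0522
grip_force: 0.0
```

drive_tool --deltas '[[[-16.5,-32.7,0,0,0,0],[-16.5,-32.7,0,0,0,0],[-16.5,-32.7,0,0,0,0],[-16.5,-32.7,0,0,0,0],[-16.5,-32.7,0,0,0,0],[-16.5,-32.7,0,0,0,0],[-16.5,-32.7,0,0,0,0],[-16.5,-32.7,0,0,0,0]]]' --gripper 85

```text
time: 6.07
position: [0.4159, 0.1978, 0.1459]
tool_rot: [1.0, -0.001, 0.001, -0.0]
ft_force: [0.4, -0.6, 0.2]
grip_width: 0.0741
grip_force: 0.0
```

drive_tool --deltas '[[[-16.5,-32.7,0,0,0,0],[0,0,0,0,0,0],[0,0,0,0,0,0]]]'

```text
time: 6.32
position: [0.3992, 0.2306, 0.1457]
tool_rot: [1.0, 0.002, 0.001, -0.0]
ft_force: [0.2, -0.6, 0.2]
grip_width: 0.0742
grip_force: 0.0
```

Run:
```python
from h import *
np.set_printoptions(precision=4,suppress=True)
w=cam("wrist","w3");p=proj(w,[.399,.229,.026]);b,r=beadblob(w,p);print(p,b,r,ray(w,*b,.022),sensors.get_obs()["position"],sensors.get_obs()["q"])
# hole: dark pixels inside the bead
g=w["img"].max(2);k=np.zeros_like(g);cv2.circle(k,(int(b[0]),int(b[1])),int(r*.8),1,-1)
m=((g<90)&(k>0)).astype(np.uint8);c0=max(cv2.findContours(m,0,2)[0],key=cv2.contourArea);h=cv2.minEnclosingCircle(c0);print("hole",h,ray(w,*h[0],.026))
s=cam("scene")
h=cv2.cvtColor(s["img"],cv2.COLOR_RGB2HSV);print(beadblob(s,proj(s,[.547,-.065,.03]),20))
```

```text
(np.float64(286.731573719122), np.float64(214.4019603646884)) (286.0, 207.20191955566406) 26.27824592590332 [0.4038 0.2296 0.022 ] [0.4003 0.2297 0.1456] [ 0.2782  0.4772  1.9312 -0.0005  0.7313  1.8479]
hole ((286.0, 206.0), 11.180439949035645) [0.4059 0.2296 0.026 ]
((255.39999389648438, 210.39999389648438), 7.2471771240234375)
```

drive_tool --deltas '[[[4,0,30,0,0,0],[0,0,35,0,0,0],[0,0,35,0,0,0],[0,0,20,0,0,0],[0,0,0,0,0,0],[0,0,0,0,0,0]]]'

```text
time: 6.92
position: [0.4058, 0.2275, 0.0244]
tool_rot: [1.0, -0.002, 0.0, 0.0]
ft_force: [-0.4, 0.6, -0.9]
grip_width: 0.0739
grip_force: 0.0
```

drive_tool --deltas '[[[0,0,0,0,0,0],[0,0,0,0,0,0],[0,0,0,0,0,0],[0,0,0,0,0,0],[0,0,0,0,0,0],[0,0,0,0,0,0],[0,0,0,0,0,0],[0,0,0,0,0,0]]]' --gripper 20 --squeeze 8

```text
time: 7.58
position: [0.4042, 0.2291, 0.0251]
tool_rot: [1.0, -0.0, 0.0, -0.0]
ft_force: [-0.3, -0.4, 2.6]
grip_width: 0.0387
grip_force: 8.0
```

drive_tool --deltas '[[[0,0,-15,0,0,0],[0,0,-35,0,0,0],[0,0,-35,0,0,0],[0,0,-35,0,0,0],[0,0,-35,0,0,0],[0,0,0,0,0,0]]]'

```text
time: 8.08
position: [0.4076, 0.2304, 0.1856]
tool_rot: [1.0, -0.0, 0.006, -0.002]
ft_force: [0.0, -0.2, -0.9]
grip_width: 0.0389
grip_force: 8.0
```

drive_tool --deltas '[[[6.3,35.9,0,0,0,0],[6.3,35.9,0,0,0,0],[6.3,35.9,0,0,0,0],[6.3,35.9,0,0,0,0],[6.3,35.9,0,0,0,0],[6.3,35.9,0,0,0,0],[6.3,35.9,0,0,0,0],[6.3,35.9,0,0,0,0]]]'

```text
time: 8.75
position: [0.4537, -0.0597, 0.1793]
tool_rot: [1.0, -0.001, -0.001, -0.0]
ft_force: [-0.2, 0.6, -0.2]
grip_width: 0.0392
grip_force: 8.0
```

drive_tool --deltas '[[[6.3,35.9,0,0,0,0],[6.3,35.9,0,0,0,0],[6.3,35.9,0,0,0,0],[6.3,35.9,0,0,0,0],[6.3,35.9,0,0,0,0],[6.3,35.9,0,0,0,0],[6.3,35.9,0,0,0,0],[6.3,35.9,0,0,0,0]]]'

```text
time: 9.42
position: [0.5038, -0.3468, 0.1788]
tool_rot: [1.0, -0.001, -0.001, -0.001]
ft_force: [0.2, 1.2, -0.1]
grip_width: 0.0393
grip_force: 8.0
```

drive_tool --deltas '[[[0,0,0,0,0,0],[0,0,0,0,0,0],[0,0,0,0,0,0]]]'

```text
time: 9.67
position: [0.5034, -0.3445, 0.1787]
tool_rot: [1.0, -0.001, -0.001, -0.001]
ft_force: [-0.9, 0.0, -0.3]
grip_width: 0.0389
grip_force: 8.0
```

Run:
```python
from h import *
np.set_printoptions(precision=4,suppress=True)
w=cam("wrist","w4");print(proj(w,[.573,-.345,.065]),proj(w,[.573,-.345,.014]),sensors.get_obs()["position"],sensors.get_obs()["tool_rot"])
```

```text
(np.float64(285.59850887806846), np.float64(123.43045759544347)) (np.float64(285.4842979045566), np.float64(121.30317951738414)) [ 0.5034 -0.3438  0.1789] [ 1.     -0.0004 -0.0011 -0.0013]
```

View pics/w4.png

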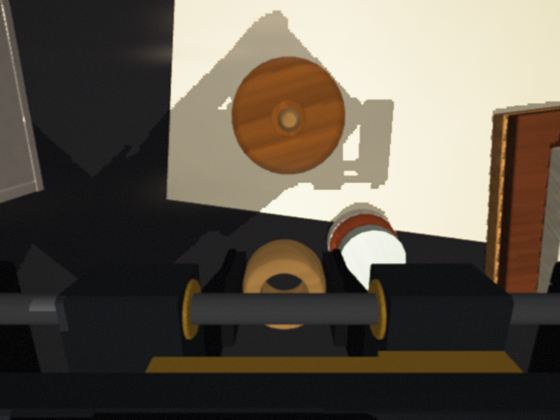

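The pin tip is at (289,119), with the stand disc centred at (288,115). The held bead's lower front edge is at row 239, its hole's front edge at row 272, and its sides are at columns 243 and 327.

Run:
```python
from h import *
np.set_printoptions(precision=4,suppress=True)
w=cam("wrist");p=sensors.get_obs()["position"]
print(ray(w,289,119,.065),ray(w,288.5,115,.014),p)
print("edge",ray(w,285,239,p[2]-.025)-p,"hole",ray(w,285,272,p[2]+.001)-p,"sides",ray(w,243,285,p[2]+.001)-p,ray(w,327,285,p[2]+.001)-p)
```

```text
[ 0.5761 -0.3467  0.065 ] [ 0.5783 -0.3469  0.014 ] [ 0.5036 -0.3436  0.1792]
edge [ 0.0148 -0.0002 -0.025 ] hole [ 0.009  -0.0002  0.001 ] sides [0.0026 0.0189 0.001 ] [ 0.0025 -0.0192  0.001 ]
```

drive_tool --deltas '[[[25.5,3,0,0,0,0],[25.5,0,0,0,0,0],[25,0,0,0,0,0],[0,0,40,0,0,0],[0,0,35,0,0,0],[0,0,0,0,0,0],[0,0,0,0,0,0],[0,0,0,0,0,0]]]'

```text
time: 10.43
position: [0.5809, -0.3483, 0.1063]
tool_rot: [1.0, -0.0, 0.001, 0.0]
ft_force: [0.0, 0.9, 0.5]
grip_width: 0.0389
grip_force: 8.0
```

drive_tool --deltas '[[[0,0,6,0,0,0],[0,0,6,0,0,0],[0,0,6,0,0,0],[0,0,4,0,0,0],[0,0,0,0,0,0]]]' --squeeze 3

```text
time: 10.85
position: [0.5797, -0.3482, 0.0822]
tool_rot: [1.0, -0.001, -0.001, -0.001]
ft_force: [-0.2, 1.5, -0.2]
grip_width: 0.0391
grip_force: 3.0
```

Run:
```python
from h import *
o=sensors.get_obs();print(o["position"],o["ft_force"],o["moment"])
ims=[]
for n in("scene","side","wrist"):
    c=cam(n);u,v=map(int,proj(c,[.577,-.346,.06])) if n!="wrist" else (285,280)
    r=32 if n!="wrist" else 64
    ims.append(cv2.resize(c["img"][v-r:v+r,u-r:u+r],(260,260),interpolation=2))
cv2.imwrite("pics/p5.png",np.hstack(ims)[:,:,::-1])
```

```text
[ 0.57968811 -0.34824482  0.08215077] [-0.1535058   1.47995814 -0.23569995] [-0.01765868 -0.0019406   0.03857751]
```

View pics/p5.png

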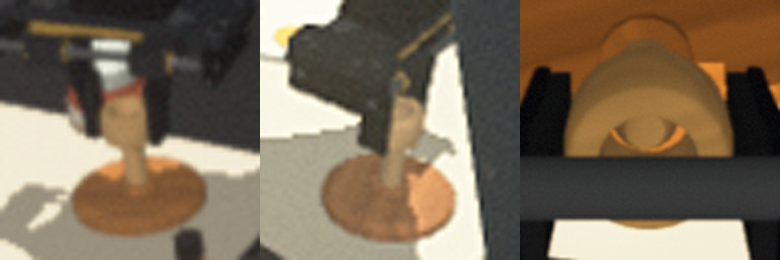

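The pin tip is visible inside the hole with no contact force, so I'll lower the bead.

drive_tool --deltas '[[[0,0,7,0,0,0],[0,0,7,0,0,0],[0,0,7,0,0,0],[0,0,7,0,0,0],[0,0,0,0,0,0]]]'

```text
time: 11.42
position: [0.5792, -0.3477, 0.0526]
tool_rot: [1.0, -0.001, -0.001, -0.001]
ft_force: [-0.6, 0.3, -1.0]
grip_width: 0.0391
grip_force: 3.0
```

drive_tool --deltas '[[[0,0,5,0,0,0],[0,0,4,0,0,0],[0,0,0,0,0,0],[0,0,0,0,0,0]]]'

```text
time: 11.75
position: [0.5803, -0.3485, 0.0457]
tool_rot: [1.0, -0.001, -0.0, -0.0]
ft_force: [0.5, 0.0, -0.8]
grip_width: 0.0393
grip_force: 3.0
```

drive_tool --deltas '[[[0,0,0,0,0,0],[0,0,0,0,0,0],[0,0,0,0,0,0],[0,0,0,0,0,0],[0,0,-20,0,0,0],[0,0,-30,0,0,0],[0,0,-35,0,0,0],[0,0,-35,0,0,0]]]' --gripper 65

```text
time: 12.42
position: [0.5798, -0.3482, 0.1666]
tool_rot: [1.0, -0.001, -0.001, -0.001]
ft_force: [0.5, -0.0, 0.5]
grip_width: 0.0568
grip_force: 0.0
```

drive_tool --deltas '[[[-20,0,-15,0,0,0],[-25,0,0,0,0,0],[-25,0,0,0,0,0],[0,0,0,0,0,0],[0,0,0,0,0,0]]]'

```text
time: 12.83
position: [0.5094, -0.3485, 0.1815]
tool_rot: [1.0, -0.001, 0.0, -0.0]
ft_force: [0.8, 0.4, -0.4]
grip_width: 0.0564
grip_force: 0.0
```

Run:
```python
from h import *
ims=[]
for n in("scene","side","wrist"):
    c=cam(n);u,v=map(int,proj(c,[.577,-.346,.04]))
    r=32 if n!="wrist" else 70
    ims.append(cv2.resize(c["img"][v-r:v+r,u-r:u+r],(260,260),interpolation=2))
cv2.imwrite("pics/p6.png",np.hstack(ims)[:,:,::-1])
```

```text
(no output)
```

View pics/p6.png

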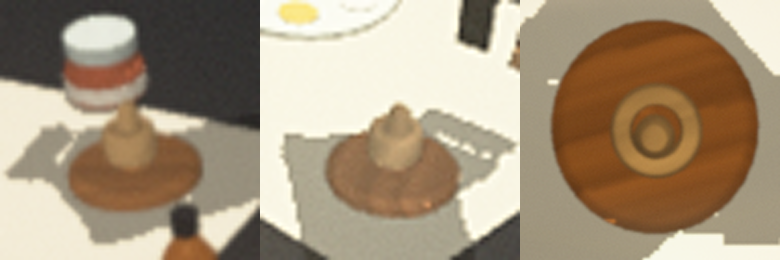

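The wide bead is fully seated on the stand, with the pin showing through it in all views. Next I go above the tray's left wall, toward the far end.

drive_tool --deltas '[[[12,-36.3,0,0,0,0],[12,-36.3,0,0,0,0],[12,-36.3,0,0,0,0],[12,-36.3,0,0,0,0],[12,-36.3,0,0,0,0],[12,-36.3,0,0,0,0],[12,-36.3,0,0,0,0],[12,-36.3,0,0,0,0]]]' --gripper 54

```text
time: 13.65
position: [0.6081, -0.0559, 0.1807]
tool_rot: [1.0, -0.0, 0.0, 0.0]
ft_force: [0.2, 0.3, -0.2]
grip_width: 0.0469
grip_force: 0.0
```

drive_tool --deltas '[[[12,-36.3,0,0,0,0],[12,-36.3,0,0,0,0],[12,-36.3,0,0,0,0],[12,-36.3,0,0,0,0],[12,-36.3,0,0,0,0],[0,0,0,0,0,0],[0,0,0,0,0,0],[0,0,0,0,0,0]]]'

```text
time: 14.32
position: [0.6669, 0.1237, 0.1803]
tool_rot: [1.0, 0.0, -0.0, 0.0]
ft_force: [-1.1, -0.6, 0.3]
grip_width: 0.047
grip_force: 0.0
```

Run:
```python
from h import *
np.set_printoptions(precision=4,suppress=True,linewidth=200)
w=cam("wrist","w7");o=sensors.get_obs();print(o["position"],o["tool_rot"],o["q"],o["grip_width"])
g=w["img"].astype(int)
for x in(.64,.665,.68):
    print(x,[(round(y,3),g[int(round(v)),int(round(u))].tolist()) for y in np.arange(.09,.15,.003) for u,v in [proj(w,[x,y,.055])]])
print([(round(x,3),g[int(round(v)),int(round(u))].tolist()) for x in np.arange(.67,.71,.003) for u,v in [proj(w,[x,.09,.055])]])
h=cv2.cvtColor(w["img"],cv2.COLOR_RGB2HSV);m=((h[...,1]>90)&(h[...,0]<28)&(h[...,0]>8)&(h[...,2]>70)).astype(np.uint8)
for c in cv2.findContours(m,0,2)[0]:
    if cv2.contourArea(c)>500: (u,v),r=cv2.minEnclosingCircle(c);print(u,v,r,ray(w,u,v,.028))
```

```text
[0.6667 0.1227 0.1804] [ 1.     -0.0006 -0.0005  0.0003] [ 0.0178  0.6689  1.3469 -0.0006  1.1267  1.5901] 0.047037340629334665
0.64 [(np.float64(0.09), [179, 165, 150]), (np.float64(0.093), [178, 162, 150]), (np.float64(0.096), [178, 163, 148]), (np.float64(0.099), [179, 165, 151]), (np.float64(0.102), [178, 164, 150]), (np.float64(0.105), [181, 166, 152]), (np.float64(0.108), [180, 165, 152]), (np.float64(0.111), [181, 166, 152]), (np.float64(0.114), [179, 165, 152]), (np.float64(0.117), [179, 164, 150]), (np.float64(0.12), [180, 166, 152]), (np.float64(0.123), [157, 144, 131]), (np.float64(0.126), [177, 162, 149]), (np.float64(0.129), [177, 162, 149]), (np.float64(0.132), [168, 156, 142]), (np.float64(0.135), [16, 17, 19]), (np.float64(0.138), [18, 17, 18]), (np.float64(0.141), [18, 19, 20]), (np.float64(0.144), [20, 20, 20]), (np.float64(0.147), [19, 17, 18])]
0.665 [(np.float64(0.09), [176, 162, 148]), (np.float64(0.093), [175, 162, 147]), (np.float64(0.096), [175, 162, 146]), (np.float64(0.099), [177, 162, 147]), (np.float64(0.102), [177, 163, 149]), (np.float64(0.105), [176, 1
[... 1479 characters left out ...]
.685), [176, 162, 147]), (np.float64(0.688), [174, 159, 146]), (np.float64(0.691), [150, 139, 124]), (np.float64(0.694), [176, 162, 149]), (np.float64(0.697), [179, 165, 151]), (np.float64(0.7), [137, 127, 114]), (np.float64(0.703), [123, 113, 103]), (np.float64(0.706), [129, 119, 108]), (np.float64(0.709), [29, 27, 27])]
351.5 371.0 187.50010681152344 [0.4871 0.0543 0.028 ]
393.5 309.0 29.34716033935547 [0.5602 0.0174 0.028 ]
447.97772216796875 236.65924072265625 25.24440574645996 [ 0.6352 -0.0255  0.028 ]
357.125 233.125 22.848102569580078 [0.6387 0.0576 0.028 ]
401.70697021484375 58.2522087097168 67.80785369873047 [0.785  0.0313 0.028 ]
88.0 168.5 190.09547424316406 [0.698  0.2926 0.028 ]
```

drive_tool --deltas '[[[0,-5,27,0,0,0.03],[0,0,35,0,0,0],[0,0,35,0,0,0],[0,0,25,0,0,0],[0,0,15,0,0,0],[0,0,0,0,0,0]]]'

```text
time: 14.87
position: [0.6641, 0.1265, 0.04]
tool_rot: [1.0, -0.017, -0.004, 0.0]
ft_force: [-0.3, 0.4, -0.8]
grip_width: 0.0471
grip_force: 0.0
```

drive_tool --deltas '[[[0,0,0,0,0,0],[0,0,0,0,0,0],[0,0,0,0,0,0],[0,0,0,0,0,0],[0,0,0,0,0,0],[0,0,0,0,0,0],[0,0,0,0,0,0],[0,0,0,0,0,0]]]' --gripper 0 --squeeze 50

```text
time: 15.53
position: [0.6674, 0.1281, 0.0447]
tool_rot: [1.0, -0.015, 0.001, 0.0]
ft_force: [-0.4, -0.7, 3.4]
grip_width: 0.0093
grip_force: 50.0
```

Run:
```python
from h import *
np.set_printoptions(precision=5,suppress=True)
o=sensors.get_obs();p=o["position"];M=R.from_quat(o["tool_rot"]).as_matrix();print(p,M[:,0],o["grip_width"],o["grip_force"],o["ft_force"])
c=np.array([.511,-.1165,0])
# tray axes yaw -.03 ; near-right down: up-normal tilts to (-x,-y): rotation axis = z x n_dir
yaw=-.03
for a in (np.array([-1,-1.]),):
    a=R.from_euler("z",yaw).apply([a[0],a[1],0]);a/=np.linalg.norm(a);ax=np.cross([0,0,1],a)
    th=.06;S=R.from_rotvec(ax*th)
    dp=c+S.apply(p-c)-p
    print("row",1000*M.T@dp,M.T@(ax*th))
    S=R.from_rotvec(ax*.5);print("end",c+S.apply(p-c),"tray nearR pivot")
```

```text
[0.66741 0.1281  0.04474] [ 0.99954 -0.03035  0.00141] 0.009326350149874416 49.9760377407074 [-0.37041 -0.70216  3.44377]
row [ -2.23074   2.26324 -16.80521] [0.04244 0.04241 0.00008]
end [0.62671 0.08976 0.17425] tray nearR pivot
```

drive_tool --deltas '[[[-1,1,-8.4,0.0212,0.0212,0],[-1,1,-8.4,0.0212,0.0212,0],[-1,1,-8.4,0.0212,0.0212,0],[-1,1,-8.4,0.0212,0.0212,0],[-1,1,-8.4,0.0212,0.0212,0],[0,0,0,0,0,0]]]'

```text
time: 16.03
position: [0.6595, 0.121, 0.0864]
tool_rot: [0.997, -0.016, 0.054, -0.052]
ft_force: [0.2, -0.4, -2.3]
grip_width: 0.0098
grip_force: 50.0
```

drive_tool --deltas '[[[-1,1,-8.4,0.0212,0.0212,0],[-1,1,-8.4,0.0212,0.0212,0],[-1,1,-8.4,0.0212,0.0212,0],[-1,1,-8.4,0.0212,0.0212,0],[-1,1,-8.4,0.0212,0.0212,0],[-1,1,-8.4,0.0212,0.0212,0],[-1,1,-8.4,0.0212,0.0212,0],[0,0,0,0,0,0]]]'

```text
time: 16.7
position: [0.6418, 0.105, 0.1401]
tool_rot: [0.984, -0.016, 0.128, -0.125]
ft_force: [-0.6, -0.5, -2.9]
grip_width: 0.0095
grip_force: 50.0
```

drive_tool --deltas '[[[-1,1,-8.4,0.0212,0.0212,0],[-1,1,-8.4,0.0212,0.0212,0],[-1,1,-8.4,0.0212,0.0212,0],[-1,1,-8.4,0.0212,0.0212,0],[0,0,0,0,0,0],[0,0,0,0,0,0],[0,0,0,0,0,0],[0,0,0,0,0,0]]]'

```text
time: 17.37
position: [0.6293, 0.0934, 0.168]
tool_rot: [0.971, -0.015, 0.17, -0.165]
ft_force: [-0.5, -0.4, -3.0]
grip_width: 0.0099
grip_force: 50.0
```

Run:
```python
from h import *
np.set_printoptions(precision=4,suppress=True)
o=sensors.get_obs();p=o["position"];M=R.from_quat(o["tool_rot"]).as_matrix();print(o["time"],p,"tilt",np.arccos(-M[2,2]),M[2],o["grip_force"],o["ft_force"])
ims=[]
for n in("scene","side","wrist"):
    c=cam(n);
    if n=="wrist": ims.append(cv2.resize(c["img"],(390,292)));continue
    u,v=map(int,proj(c,[.58,-.02,.06]));r=75
    ims.append(cv2.resize(c["img"][v-52:v+62,max(u-r,0):u+r],(390,292),interpolation=2))
ims.append(np.zeros_like(ims[0]))
cv2.imwrite("pics/p8.png",np.vstack([np.hstack(ims[:2]),np.hstack(ims[2:])])[:,:,::-1])
```

```text
17.3667 [0.6293 0.0934 0.168 ] tilt 0.4784418310131984 [ 0.3249 -0.3262 -0.8877] 50.00452050939202 [-0.5128 -0.3941 -3.0154]
```

View pics/p8.png

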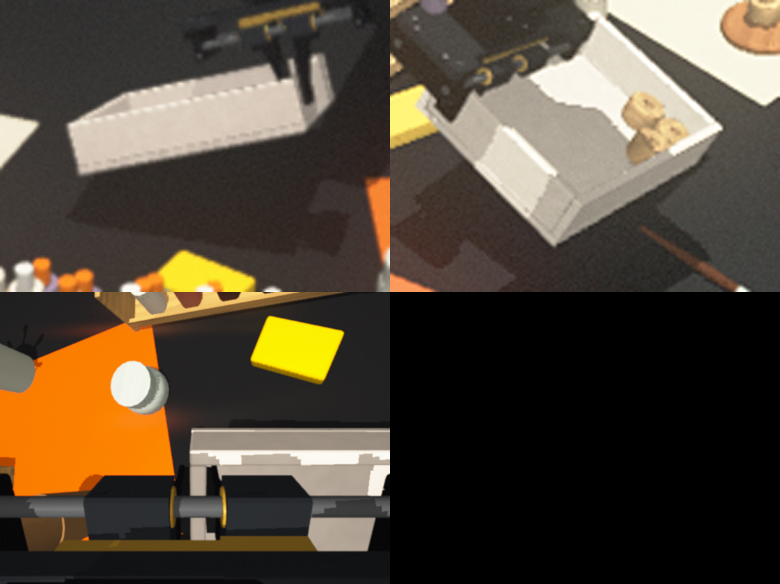

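The tray is tilted and the three beads cluster near its near-right corner, at side-crop px (647,108), (672,132) and (645,145). I'll check their position in the tray frame.

```bash
cat > b.py <<'E'
from h import *
np.set_printoptions(precision=4,suppress=True)
o=sensors.get_obs();c=cam("side")
M0=R.from_euler("z",-.03).as_matrix()@np.diag([1,-1,-1.])  # tool at grasp
T0=R.from_euler("z",-.03).as_matrix()
G0=np.array([.6675,.1278,.0447]);t0=np.array([.604,.0065,0])
M=R.from_quat(o["tool_rot"]).as_matrix();D=M@M0.T
Tr=D@T0;tt=o["position"]+D@(t0-G0)
def traypt(u,v,z):
    d=c["T"][:3,:3]@np.array([(u-c["cx"])/c["f"],-(v-c["cy"])/c["f"],-1]);p=c["T"][:3,3]
    a=Tr.T@(p-tt);b=Tr.T@d;return a+b*(z-a[2])/b[2]
print("floor corner px",proj(c,Tr@[-.0825,-.115,.008]+tt),"corner world z",(Tr@[-.0925,-.125,0]+tt))
for n,q in(("rim nearR",[-.0925,-.125,.055]),("rim nearL",[-.0925,.125,.055]),("rim farR",[.0925,-.125,.055])): print(n,proj(c,Tr@q+tt))
h=cv2.cvtColor(c["img"],cv2.COLOR_RGB2HSV);m=((h[...,1]>85)&(h[...,0]<28)&(h[...,0]>8)&(h[...,2]>60)).astype(np.uint8)
ex=[traypt(u,v,.021)[:2] for v,u in np.argwhere(m) if (abs(traypt(u,v,.021)[:2])<[.1,.13]).all() and abs(u-300)<60]
ex=np.array(ex);print(len(ex),ex.min(0),ex.max(0))
u,v=map(int,proj(c,[.58,-.02,.06]));u0,v0=u-75,v-52
for q in((650,100),(675,128),(652,127)): print(q,traypt(u0+(q[0]-390)/2.6,v0+q[1]/2.56,.034))
E
python3 b.py
```

```text
floor corner px (np.float64(324.03143960188163), np.float64(210.077613428919)) corner world z [ 0.5076 -0.114  -0.002 ]
rim nearR (np.float64(337.7963222387411), np.float64(199.44477250964277))
rim nearL (np.float64(283.4630278727759), np.float64(229.94500997924024))
rim farR (np.float64(288.8861831659602), np.float64(153.47480800101152))
467 [-0.071  -0.1221] [0.0999 0.0632]
(650, 100) [-0.0226 -0.0947  0.034 ]
(675, 128) [-0.0627 -0.0886  0.034 ]
(652, 127) [-0.0503 -0.0613  0.034 ]
```

drive_tool --deltas '[[[-1,1,-8.4,0.0212,0.0212,0],[-1,1,-8.4,0.0212,0.0212,0],[-1,1,-8.4,0.0212,0.0212,0],[0,0,0,0,0,0],[0,0,0,0,0,0],[0,0,0,0,0,0],[0,0,0,0,0,0],[0,0,0,0,0,0]]]'

```text
time: 18.23
position: [0.6178, 0.0823, 0.1884]
tool_rot: [0.96, -0.015, 0.202, -0.195]
ft_force: [-0.0, 0.2, -2.4]
grip_width: 0.0098
grip_force: 50.0
```

drive_tool --deltas '[[[0,0,0,0,0,0],[0,0,0,0,0,0],[0,0,0,0,0,0],[0,0,0,0,0,0],[0,0,0,0,0,0],[0,0,0,0,0,0]]]'

```text
time: 18.73
position: [0.6177, 0.082, 0.1886]
tool_rot: [0.96, -0.015, 0.202, -0.196]
ft_force: [-0.2, -0.6, -2.4]
grip_width: 0.0096
grip_force: 50.0
```

```bash
cat >> b.py <<'E'
# rectify the tray's bead-top plane to a top view, 1 mm/px, and find top faces
W,H=185,250
src=np.float32([proj(c,Tr@[x,y,.034]+tt) for x,y in((.0925,.125),(.0925,-.125),(-.0925,-.125),(-.0925,.125))])
Hm=cv2.getPerspectiveTransform(src,np.float32([[0,0],[H,0],[H,W],[0,W]])*4)
im=cv2.warpPerspective(c["img"],Hm,(H*4,W*4),flags=2)
hh=cv2.cvtColor(im,cv2.COLOR_RGB2HSV);mm=((hh[...,1]>75)&(hh[...,0]<28)&(hh[...,0]>8)).astype(np.uint8)
mm[:, :500]=0
cv2.imwrite("pics/rect.png",im[300:,500:][:,:,::-1])
ys,xs=np.nonzero(mm[300:]);print("extent tray x",.0925-(ys.max()+300)/4000,.0925-(ys.min()+300)/4000,"y",.125-xs.max()/4000,.125-xs.min()/4000,"area mm2",len(xs)/16)
print(o["position"],o["grip_force"],o["ft_force"],o["time"])
E
python3 b.py
```

```text
floor corner px (np.float64(324.49483620348894), np.float64(209.704433554498)) corner world z [ 0.5079 -0.1141 -0.0017]
rim nearR (np.float64(339.332513097052), np.float64(199.92434259522776))
rim nearL (np.float64(289.0241789211717), np.float64(225.78257616048643))
rim farR (np.float64(292.67392798384617), np.float64(150.76417797338775))
479 [-0.072  -0.1234] [0.0996 0.1077]
(650, 100) [-0.0239 -0.0808  0.034 ]
(675, 128) [-0.0626 -0.0785  0.034 ]
(652, 127) [-0.0514 -0.0473  0.034 ]
extent tray x -0.07700000000000001 -0.0072500000000000064 y -0.10275000000000001 0.0 area mm2 5066.875
[0.6177 0.082  0.1886] 50.0060248374939 [-0.2075 -0.6477 -2.3719] 18.7333
```

```bash
cat >> b.py <<'E'
for y in np.arange(-.11,.011,.01):
    col=np.nonzero(mm[300:,int((.125-y)*4000)])[0]
    if len(col): print(round(y,3),"x",(.0925-(col.max()+300)/4000).round(3),(.0925-(col.min()+300)/4000).round(3))
# dark holes in the top faces
g=cv2.cvtColor(im,cv2.COLOR_RGB2GRAY);k=cv2.morphologyEx(cv2.GaussianBlur(g,(0,0),5),cv2.MORPH_BLACKHAT,cv2.getStructuringElement(2,(81,81)))
k[cv2.erode(mm,np.ones((25,25)))==0]=0
for q in cv2.findContours((k>18).astype(np.uint8),0,2)[0]:
    if cv2.contourArea(q)>300: (u,v),r=cv2.minEnclosingCircle(q);print("hole",.0925-v/4000,.125-u/4000,r/4)
E
python3 b.py | tail -22
```

```text
(675, 128) [-0.0626 -0.0785  0.034 ]
(652, 127) [-0.0514 -0.0472  0.034 ]
extent tray x -0.07700000000000001 -0.0072500000000000064 y -0.10250000000000001 0.0 area mm2 5071.125
[0.6177 0.082  0.1887] 50.00600296072662 [-0.2439 -0.524  -2.5429] 18.7833
-0.1 x -0.07 -0.016
-0.09 x -0.076 -0.008
-0.08 x -0.077 -0.008
-0.07 x -0.077 -0.009
-0.06 x -0.076 -0.012
-0.05 x -0.076 -0.015
-0.04 x -0.076 -0.019
-0.03 x -0.076 -0.03
-0.02 x -0.076 -0.05
-0.01 x -0.076 -0.052
-0.0 x -0.076 -0.056
hole -0.071375 -0.05074999999999999 8.078739166259766
hole -0.06479740905761719 -0.08429740905761718 7.7192535400390625
hole -0.057249999999999995 -0.012374999999999997 10.097208976745605
hole -0.05274999999999999 -0.055499999999999994 5.460107326507568
hole -0.04388870239257814 -0.0738339080810547 8.661991119384766
hole -0.02277142333984375 -0.08637336730957032 7.765468120574951
hole -0.015125 -0.06275 11.506136894226074
```

```bash
python3 -c "
from rig import ticket
print(ticket.hand_in())"
```

```text
the job is handed in; nothing more can be done
None
```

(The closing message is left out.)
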